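# Show the reader its white tile, then its black tile

### The job

On the worktop left of the tall pier, calibrate the low reflectance reader with the grey block that carries a white and a black tile. Stand the block on the worktop with its white tile flat against the middle of the reader's window and keep it there for a good second, then turn the block a quarter turn and leave it standing, let go, with its black tile flat against the middle of the window. Keep the block upright and leave the similar block with the yellow and blue tiles where it is.

Things in the scene. Friction and masses are not known exactly. Their poses are not given: they have to be found in the camera images.
- ref_grip (a point): The reference block to use: grey block 50 x 50 mm, 46 mm high, 0.28 kg, with an upright square aluminium grip stem (22 x 22 mm, sides parallel to the block's) on top, up to 100 mm. White tile on its +x side, black on its +y side; each colour also shows along that edge of the top. Point: on the middle axis, 75 mm above the underside (grip the stem here); z up.
- reader_window (a point): Centre of the round black window (22 mm, blue ring) in the reader's upright steel face plate, 23 mm above the worktop. Plate 120 mm wide, 42 mm high, white housing behind it no higher; fixed to the worktop, facing roughly toward the robot. x points from the window into the reader (a block stands on the -x side), y along the plate, z up.
- other_grip (a point): The look-alike to leave alone: a block of the same shape and size, yellow tile on its +x side, blue on its +y side; point as on the other. ROOM: all this is on the worktop left (+y) of the tall white pier (x over 0.3, y -0.18 to -0.01, taller than the arm; a panel juts out to x 0.27). If the arm starts right of the pier, swing it across upright, close to its base.

How it is judged:
On the way:
1. the block stands with its white tile flat against the reader's window (x of reader_window in the frame of ref_grip between 0 and 0.035 m and y of reader_window in the frame of ref_grip between -0.015 and 0.015 m and z of reader_window in the frame of ref_grip above -0.062 m and angle between the x axis of ref_grip and the x axis of reader_window, either way round below 0.175 rad), for 0.8 s.
At the end, for the whole second after the job is handed in: The reference block stands upright (within 6 degrees) on the worktop, at rest, its black tile within 10 mm of the reader's face plate and within 10 degrees of parallel to it, centred on the window within 15 mm sideways; the robot has let go (y of reader_window in the frame of ref_grip between 0 and 0.035 m and x of reader_window in the frame of ref_grip between -0.015 and 0.015 m and z of reader_window in the frame of ref_grip above -0.062 m and angle between the y axis of ref_grip and the x axis of reader_window, either way round below 0.175 rad and angle between ref_grip's own z axis and vertical below 0.1 rad); the robot touches nothing.
It fails at once if the block with the yellow and blue tiles is moved more than 20 mm (distance of other_grip from where it was at the start of the episode above 0.02 m).
It fails at once if the reference block is tipped by more than 30 degrees (angle between ref_grip's own z axis and vertical above 0.52 rad).
It also fails if it takes over 72 s, if anything falls off the work surface, if the arm or the gripper's body presses on something with over 40 N, if the wrist force passes 120 N, or if a joint passes its speed limit or range.

### The arm

A 7-joint arm with a two-finger parallel gripper is mounted at the origin on a cart in front of the work surface, level with it; the furniture and walls round the work are solid. World frame = base frame: x ahead of the robot, y to its left, z up, the work surface at z = 0. Lengths are in m, angles in rad, forces in N, time in s.
With the tool pointing down it reaches from about 0.4 to 0.925 m from the base axis. Payload 4.1 kg.
Tool frame: the origin (TCP) lies at the very end of the fingers, on their centre line; the grasp point (between the pads) lies 19 mm behind it; z points along the fingers, y is the line along which they close (so a half turn about z gives the same grasp; the last joint's range is limited). The gripper opens to 85 mm and grips with 20 to 120 N. Pads are 22 mm wide; open, the fingers measure 114 mm over their backs; the gripper's body (76 mm by 85 mm) begins 54 mm behind the grasp point. The pads swing forward as they close: fully open they stand 13 mm farther back than shut.
Start: joints at [1.166, 0.398, 0.045, 1.537, -0.019, 1.207, -0.051], TCP at [0.196, -0.62, 0.231] pointing down, gripper open.
Joint ranges: [-2.82, 2.82], [-0.49, 2.23], [-1.37, 1.46], [0, 2.46], [-1.36, 4.5], [0.23, 2], [-2.94, 2.94]. Speed limits (rad/s): [2.57, 2.57, 3.14, 3.14, 3.14, 3.14, 3.14].

### API

Orientations are given as a rotation vector (axis times angle).
In Python, from cell import * gives the robot as it stands.
- The arm moves only by the tool move_arm, never from a script. Its argument "targets" is a list of rows, each a list of 3 entries, a list of its own where there are three numbers: the shift along the tool's x, y, z in units of 40 mm (1.0 is 40 mm), then the turn, a rotation vector about the tool's x, y, z in rad, then the finger opening in mm, from 0 to 85.4. In form: [[[x, y, z], [ax, ay, az], hand], ...]. A call has 1 to 12 rows; each row is the pose to reach, as a shift and turn from the pose commanded when the call began, along the tool's axes at that moment; what a row does not reach only later rows make up. A row lasts 1/8 s, in which the tool goes at most 62.5 mm and 10.7 degrees, less where a joint would pass 70% of its speed; a pose out of reach is approached as far as the arm can. A call with a gripper value outside its range is refused whole. The fingers move at their own pace and stop on an object; "squeeze" is the grip in N (left out, the last holds). Time passes only in rows, so rows that repeat a pose let the fingers close. It gives the time, the measured TCP pose, the force, the opening and the grip force at its end, in the units of the state.
- observe(): the state, without advancing time (a new reading comes with each control period).
- camera(name): name is "side" or "top" or "wrist"; returns a dict with "pixels" (384x512x3 uint8, red, green, blue), "z_map" (384x512 float32, m along the optical axis (not along the pixel's ray), 0 where there is no reading), "fx", "fy", "cx", "cy" (pixels), "camera_from_world" (4x4, takes a point from world to camera coordinates). Camera axes: x right, y up, looking along -z (the intrinsics and any distortion apply to the point x, -y, -z); pixel columns grow to the right and rows downward; lengths in m; the calibration is good to about 2 mm. A picture is of the moment at which its call begins.
- hand_in(): hands the job in; it is judged then, once.
The state is a dict: "clock": time; "joint_pos": joint angles; "dq": joint speeds; "effort": joint torques, N m; "tcp_pos": TCP position; "tcp_rot": TCP orientation; "ft_force": force on the tool from outside, world axes, zero at the start; "ft_torque": the same for the moment, N m; "finger_gap": finger opening in m; "finger_force": force on a finger pad.
Only numpy, scipy, OpenCV 4.12 (cv2) and the standard library are available. Lean on these libraries where they do the work, as an engineer would, in place of code of your own. Each camera call takes 0.05 s, during which the arm holds its last target. There are 200 camera calls.

## Working session

There is one attempt and no reset: what is moved stays moved. The work goes in short steps, Python scripts to look and compute and a tool call to move; the robot and the scene stay as the last step left them, time stands still between calls to the robot, and variables do not carry over. Pictures are saved under pics/ and viewed, at most 10 in all, crops included, and the job is handed in when it is done.

Besides the shell and the picture viewer there is one more tool, called after "Request:" as name(argument=value, ...) on one line, values as JSON. move_arm: Moves the arm, as the interface text tells. Its arguments: {"type":"object","properties":{"targets":{"type":"array"},"squeeze":{"type":"number"}},"required":["targets"]}

```bash
mkdir -p pics; cat > h.py <<'E'
from cell import *
import numpy as np, cv2
from scipy.spatial.transform import Rotation as R
def pts(c):
    h,w=c["z_map"].shape; u,v=np.meshgrid(np.arange(w),np.arange(h)); z=c["z_map"]
    p=np.stack([(u-c["cx"])/c["fx"]*z,-(v-c["cy"])/c["fy"]*z,-z,np.ones_like(z)],-1)
    return (p@np.linalg.inv(c["camera_from_world"]).T)[...,:3]
E
python3 - <<'E'
from h import *
o=observe();print(o)
for n in ("top","side"):
    c=camera(n);np.savez(n+".npz",**c);cv2.imwrite(f"pics/{n}0.png",c["pixels"][...,::-1]);print(n,c["camera_from_world"],c["fx"],[k for k in c])
E
```

```text
{'clock': 0.0, 'joint_pos': array([ 1.16606155,  0.39922392,  0.04501441,  1.53786465, -0.01868751,
        1.2068702 , -0.05069565]), 'dq': array([-0.00111978,  0.00138602,  0.00193349,  0.00260803, -0.00101111,
       -0.00027543, -0.0008534 ]), 'effort': array([ 1.06466541e-03, -4.75121605e+01,  1.36481747e+00, -2.54222345e+01,
        1.15414563e-02,  9.34620621e-03,  1.53177626e-05]), 'tcp_pos': array([ 0.19548895, -0.61925829,  0.23024925]), 'tcp_rot': array([-3.10304977e+00, -4.78305880e-01,  6.81535612e-04]), 'ft_force': array([-0.33168685,  0.42597962, -0.92148039]), 'ft_torque': array([ 0.02716934, -0.01495917,  0.07268807]), 'finger_force': 0.0, 'finger_gap': 0.08518068171158501}
top [[-0.00290763 -0.99996661 -0.00763725  0.30548782]
 [ 0.98010034 -0.00436556  0.19845468 -0.54397987]
 [-0.1984814  -0.00690824  0.98008031 -0.84115391]
 [ 0.          0.          0.          1.        ]] 375.84061694876146 ['pixels', 'z_map', 'fx', 'fy', 'cx', 'cy', 'camera_from_world']
side [[-0.99809624  0.06035227 -0.01270783  0.51865156]
 [-0.04458494 -0.56366871  0.8247968   0.11180482]
 [ 0.04261536  0.82379317  0.56528642 -1.18584843]
 [ 0.          0.          0.          1.        ]] 365.8585132724937 ['pixels', 'z_map', 'fx', 'fy', 'cx', 'cy', 'camera_from_world']
```

View pics/top0.png

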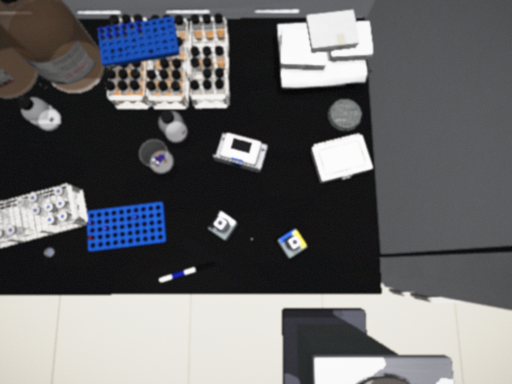

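View pics/side0.png

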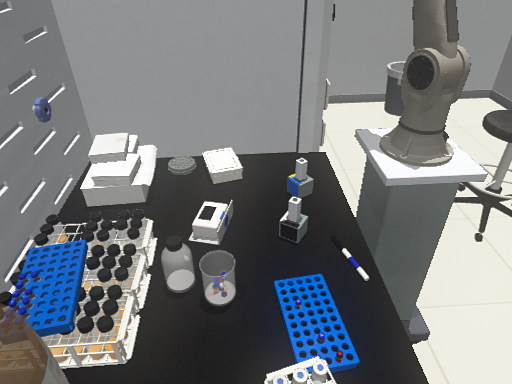

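The top view shows the reader at about (240,152), the reference block at (222,224) and the look-alike at (292,243). In the side view the reference block is at (294,220), with its black tile toward that camera.

```bash
python3 - <<'E'
from h import *
t=dict(np.load("top.npz"));s=dict(np.load("side.npz"))
a=cv2.resize(t["pixels"][125:265,195:315],None,fx=4,fy=4,interpolation=cv2.INTER_CUBIC)[:,:400]
a=cv2.resize(t["pixels"][125:265,200:315],None,fx=4,fy=4,interpolation=cv2.INTER_CUBIC)
b=cv2.resize(s["pixels"][150:250,185:320],None,fx=2.4,fy=2.4,interpolation=cv2.INTER_CUBIC)
im=np.zeros((560,790,3),np.uint8);im[:,:460]=a;im[:b.shape[0],462:462+b.shape[1]]=b
cv2.imwrite("pics/crop.png",im[...,::-1])
for n,c in(("top",t),("side",s)):
    P=pts(c)
    for nm,(x,y),r,lo,hi in(("ref",(.40,.36),0,0,0),):
        pass
    ok=(c["z_map"]>0)
    def rect(nm,box,lo,hi):
        u0,u1,v0,v1=box;m=np.zeros_like(ok);m[v0:v1,u0:u1]=1
        q=P[m&ok&(P[...,2]>lo)&(P[...,2]<hi)]
        if len(q)>4:
            (cx,cy),(w,h),an=cv2.minAreaRect((q[:,:2]*1000).astype(np.float32));print(n,nm,len(q),q.mean(0).round(4),"rect",round(cx),round(cy),round(w),round(h),round(an,1))
    if n=="top": B=dict(ref=(200,245,205,245),oth=(270,315,222,265),rd=(205,275,125,178))
    else: B=dict(ref=(275,312,190,245),oth=(283,318,152,198),rd=(188,240,190,245))
    for k in("ref","oth"):
        rect(k+"stem",B[k],.088,.11); rect(k+"top",B[k],.035,.052)
    rect("rd",B["rd"],.03,.05); rect("rdlow",B["rd"],.012,.05)
E
```

```text
top refstem 102 [0.4525 0.375  0.0991] rect 453 376 22 22 56.4
top reftop 329 [0.4509 0.3742 0.0458] rect 453 376 51 50 55.8
top othstem 104 [0.4099 0.2115 0.0991] rect 410 211 22 22 33.3
top othtop 346 [0.4093 0.2127 0.0458] rect 410 211 50 50 33.0
top rd 1004 [0.6386 0.3343 0.0393] rect 640 334 119 69 73.2
top rdlow 1113 [0.6359 0.3345 0.0376] rect 640 334 119 70 74.2
side refstem 112 [0.4553 0.3781 0.0977] rect 455 375 24 22 53.4
side reftop 325 [0.456  0.3849 0.0454] rect 454 374 52 51 55.3
side othstem 85 [0.4147 0.2203 0.0974] rect 427 281 176 26 78.1
side othtop 232 [0.4148 0.2203 0.0449] rect 412 210 52 52 30.2
side rd 839 [0.6408 0.341  0.0399] rect 642 334 120 69 74.5
side rdlow 1080 [0.6403 0.3462 0.0357] rect 642 334 121 69 74.7
```

View pics/crop.png

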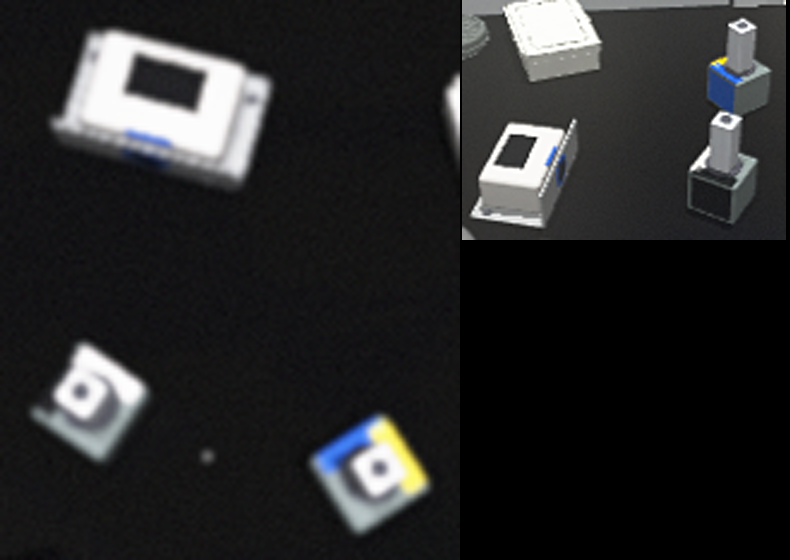

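The crop shows the reference block's white edge facing the upper right (about -34° yaw) and its black edge the upper left. The reader plate runs from (55,125) to (240,185), with the blue ring in its middle. Next I retract and raise the arm on its current side.

Request:
move_arm(targets=[[[0,-0.4,-1],[-0.08,0,0],85],[[0,-0.8,-2],[-0.16,0,0],85],[[0,-1.2,-3],[-0.24,0,0],85],[[0,-1.6,-4],[-0.32,0,0],85],[[0,-2,-5],[-0.4,0,0],85],[[0,-2.5,-6],[-0.48,0,0],85],[[0,-3,-7],[-0.56,0,0],85],[[0,-3.5,-8],[-0.64,0,0],85],[[0,-4,-9],[-0.72,0,0],85],[[0,-4.5,-9.5],[-0.8,0,0],85],[[0,-5,-10],[-0.8,0,0],85],[[0,-5,-10],[-0.8,0,0],85]])

```text
clock: 1.6
tcp_pos: [0.1355, -0.429, 0.6325]
tcp_rot: [2.317, 0.357, 0.152]
ft_force: [0.3, -0.5, 0.3]
finger_gap: 0.0849
finger_force: 0.0
```

```bash
python3 - <<'E'
from h import *
o=observe();T=R.from_rotvec(o["tcp_rot"]).as_matrix()
print(o["clock"],o["joint_pos"].round(3),o["tcp_pos"].round(3),np.hypot(*o["tcp_pos"][:2]));print(T.round(3))
c=camera("side");cv2.imwrite("pics/s1.png",c["pixels"][...,::-1])
E
```

```text
1.6 [ 1.155 -0.493 -0.042  1.744  0.103  1.097 -0.165] [ 0.135 -0.429  0.633] 0.44984164705464025
[[ 0.954  0.209  0.217]
 [ 0.301 -0.663 -0.686]
 [ 0.     0.719 -0.695]]
```

View pics/s1.png

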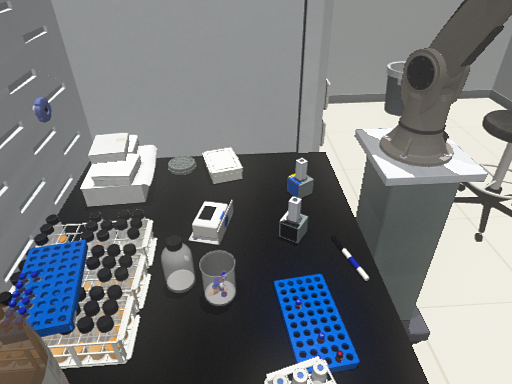

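The arm has folded up and shoulder joint 2 is at its lower limit. Next I raise it further along an arc into an upright pose.

Request:
move_arm(targets=[[[0,0.9,-1.5],[-0.03,0,0],85],[[0,1.6,-3],[-0.06,0,0],85],[[0,2.2,-4.5],[-0.08,0,0],85],[[0,2.8,-5.9],[-0.1,0,0],85],[[0,2.7,-7.2],[-0.12,0,0],85],[[0,2.5,-8.5],[-0.14,0,0],85],[[0,2.2,-9.8],[-0.16,0,0],85],[[0,1.9,-11],[-0.17,0,0],85],[[0,1.75,-11.8],[-0.17,0,0],85],[[0,1.75,-11.8],[-0.17,0,0],85]])

```text
clock: 2.9
tcp_pos: [0.0476, -0.1513, 1.0121]
tcp_rot: [2.146, 0.33, 0.176]
ft_force: [-0.1, 0.6, -0.6]
finger_gap: 0.0849
finger_force: 0.0
```

```bash
cat > st.py <<'E'
from h import *
o=observe();T=R.from_rotvec(o["tcp_rot"]).as_matrix()
print(o["clock"],o["joint_pos"].round(3),o["tcp_pos"].round(4),np.hypot(*o["tcp_pos"][:2]));print(T.round(3))
E
python3 st.py; python3 - <<'E'
from h import *
# swing about the base axis by k*10deg, rows in tool frame units
o=observe();T=R.from_rotvec(o["tcp_rot"]);p=o["tcp_pos"]
for a in range(10,121,10):
    Z=R.from_rotvec([0,0,np.radians(a)])
    print(a,(T.inv().apply(Z.apply(p)-p)/.04).round(2),(T.inv()*Z*T).as_rotvec().round(3))
E
```

```text
2.9 [ 1.352 -0.423 -0.116  0.619 -0.012  1.968 -0.055] [ 0.0476 -0.1513  1.0121] 0.15862762943580472
[[ 0.954  0.169  0.249]
 [ 0.301 -0.535 -0.789]
 [ 0.     0.828 -0.561]]
10 [ 0.69 -0.03 -0.05] [ 0.     0.144 -0.098]
20 [ 1.36 -0.13 -0.2 ] [ 0.     0.289 -0.196]
30 [ 1.98 -0.3  -0.44] [ 0.     0.433 -0.294]
40 [ 2.55 -0.52 -0.77] [ 0.     0.578 -0.392]
50 [ 3.04 -0.79 -1.17] [ 0.     0.722 -0.489]
60 [ 3.44 -1.11 -1.64] [ 0.     0.867 -0.587]
70 [ 3.73 -1.46 -2.16] [ 0.     1.011 -0.685]
80 [ 3.91 -1.84 -2.71] [ 0.     1.156 -0.783]
90 [ 3.97 -2.22 -3.28] [ 0.     1.3   -0.881]
100 [ 3.91 -2.61 -3.85] [ 1.000e-03  1.445e+00 -9.790e-01]
110 [ 3.73 -2.98 -4.4 ] [ 1.000e-03  1.589e+00 -1.077e+00]
120 [ 3.44 -3.34 -4.92] [ 1.000e-03  1.734e+00 -1.175e+00]
```

The arm is upright and close to the base, so I swing 110° to the left.

Request:
move_arm(targets=[[[0.69,-0.03,-0.05],[0,0.144,-0.098],85],[[1.36,-0.13,-0.2],[0,0.289,-0.196],85],[[1.98,-0.3,-0.44],[0,0.433,-0.294],85],[[2.55,-0.52,-0.77],[0,0.578,-0.392],85],[[3.04,-0.79,-1.17],[0,0.722,-0.489],85],[[3.44,-1.11,-1.64],[0,0.867,-0.587],85],[[3.73,-1.46,-2.16],[0,1.011,-0.685],85],[[3.91,-1.84,-2.71],[0,1.156,-0.783],85],[[3.97,-2.22,-3.28],[0,1.3,-0.881],85],[[3.91,-2.61,-3.85],[0,1.445,-0.979],85],[[3.73,-2.98,-4.4],[0,1.589,-1.077],85],[[3.73,-2.98,-4.4],[0,1.589,-1.077],85]])

```text
clock: 4.4
tcp_pos: [0.1285, 0.0958, 1.0101]
tcp_rot: [1.09, 2.214, 1.177]
ft_force: [0.1, -0.4, 0.2]
finger_gap: 0.0851
finger_force: 0.0
```

```bash
python3 st.py
```

```text
4.4 [-0.134 -0.405  0.075  0.634 -0.515  1.988  0.158] [0.1285 0.0958 1.0101] 0.16024622259842147
[[-0.613  0.449  0.65 ]
 [ 0.79   0.34   0.511]
 [ 0.008  0.827 -0.563]]
```

```bash
cat > plan.py <<'E'
from h import *
from scipy.spatial.transform import Slerp
def down(yaw,tilt=0):   # tool down, tool x at yaw (deg); tilt: pitch short of down
    c,s=np.cos(np.radians(yaw)),np.sin(np.radians(yaw))
    return R.from_matrix(np.array([[c,s,0],[s,-c,0],[0,0,-1]]))*R.from_rotvec([-tilt,0,0])
def rows(wps,p0=None,R0=None):  # wps: (pos, R, nrows); prints rows
    o=observe(); p=o["tcp_pos"] if p0 is None else np.array(p0); T=R.from_rotvec(o["tcp_rot"]) if R0 is None else R0
    pa,Ra=p,T
    for q,Q,n in wps:
        sl=Slerp([0,1],R.concatenate([Ra,Q]))
        for k in range(1,n+1):
            x=pa+(np.array(q)-pa)*k/n
            print((T.inv().apply(x-p)/.04).round(2).tolist(),(T.inv()*sl(k/n)).as_rotvec().round(3).tolist())
        pa,Ra=np.array(q),Q
E
python3 - <<'E'
from plan import *
a=np.radians(39.7);P=lambda r,z:[r*np.cos(a),r*np.sin(a),z]
rows([(P(.36,.877),down(131,.89),5),(P(.45,.633),down(135,.79),5),(P(.58,.25),down(145.8),8)])
E
```

```text
[0.07, 0.01, 1.2] [0.017, 0.008, -0.008]
[0.14, 0.02, 2.4] [0.033, 0.016, -0.016]
[0.21, 0.03, 3.6] [0.05, 0.024, -0.024]
[0.28, 0.04, 4.8] [0.067, 0.032, -0.032]
[0.34, 0.06, 6.0] [0.083, 0.039, -0.039]
[0.35, -0.7, 7.06] [0.103, 0.05, -0.049]
[0.35, -1.46, 8.11] [0.123, 0.06, -0.058]
[0.36, -2.21, 9.17] [0.143, 0.071, -0.067]
[0.36, -2.97, 10.23] [0.163, 0.081, -0.077]
[0.37, -3.72, 11.29] [0.183, 0.091, -0.086]
[0.37, -4.48, 12.3] [0.281, 0.099, -0.112]
[0.37, -5.24, 13.31] [0.379, 0.106, -0.138]
[0.38, -6.01, 14.32] [0.477, 0.113, -0.164]
[0.38, -6.77, 15.33] [0.575, 0.119, -0.19]
[0.38, -7.53, 16.34] [0.672, 0.126, -0.215]
[0.39, -8.29, 17.34] [0.77, 0.132, -0.241]
[0.39, -9.05, 18.35] [0.868, 0.139, -0.267]
[0.39, -9.81, 19.36] [0.966, 0.145, -0.292]
```

Request:
move_arm(targets=[[[0.07,0.01,1.2],[0.017,0.008,-0.008],85],[[0.14,0.02,2.4],[0.033,0.016,-0.016],85],[[0.21,0.03,3.6],[0.05,0.024,-0.024],85],[[0.28,0.04,4.8],[0.067,0.032,-0.032],85],[[0.34,0.06,6.0],[0.083,0.039,-0.039],85],[[0.35,-0.7,7.06],[0.103,0.05,-0.049],85],[[0.35,-1.46,8.11],[0.123,0.06,-0.058],85],[[0.36,-2.21,9.17],[0.143,0.071,-0.067],85],[[0.36,-2.97,10.23],[0.163,0.081,-0.077],85],[[0.37,-3.72,11.29],[0.183,0.091,-0.086],85],[[0.37,-3.72,11.29],[0.183,0.091,-0.086],85]])

```text
clock: 5.78
tcp_pos: [0.3487, 0.2834, 0.6276]
tcp_rot: [1.03, 2.451, 1.008]
ft_force: [0.5, -0.7, -0.7]
finger_gap: 0.085
finger_force: 0.0
```

```bash
python3 st.py; python3 - <<'E'
from plan import *
rows([([.445,.369,.24],down(145.8),11)])
E
```

```text
5.775 [-0.497 -0.479 -0.129  1.736 -0.174  1.107  0.154] [0.3487 0.2834 0.6276] 0.4493091511305509
[[-0.699  0.506  0.504]
 [ 0.715  0.498  0.491]
 [-0.002  0.704 -0.71 ]]
[-0.01, -0.41, 0.83] [0.071, 0.007, -0.017]
[-0.02, -0.83, 1.66] [0.142, 0.015, -0.034]
[-0.04, -1.24, 2.49] [0.212, 0.022, -0.051]
[-0.05, -1.65, 3.33] [0.283, 0.029, -0.068]
[-0.06, -2.06, 4.16] [0.354, 0.036, -0.086]
[-0.07, -2.48, 4.99] [0.425, 0.044, -0.103]
[-0.08, -2.89, 5.82] [0.495, 0.051, -0.12]
[-0.1, -3.3, 6.65] [0.566, 0.058, -0.137]
[-0.11, -3.71, 7.48] [0.637, 0.065, -0.154]
[-0.12, -4.13, 8.32] [0.708, 0.073, -0.171]
[-0.13, -4.54, 9.15] [0.778, 0.08, -0.188]
```

Request:
move_arm(targets=[[[-0.01,-0.41,0.83],[0.071,0.007,-0.017],85],[[-0.02,-0.83,1.66],[0.142,0.015,-0.034],85],[[-0.04,-1.24,2.49],[0.212,0.022,-0.051],85],[[-0.05,-1.65,3.33],[0.283,0.029,-0.068],85],[[-0.06,-2.06,4.16],[0.354,0.036,-0.086],85],[[-0.07,-2.48,4.99],[0.425,0.044,-0.103],85],[[-0.08,-2.89,5.82],[0.495,0.051,-0.12],85],[[-0.1,-3.3,6.65],[0.566,0.058,-0.137],85],[[-0.11,-3.71,7.48],[0.637,0.065,-0.154],85],[[-0.12,-4.13,8.32],[0.708,0.073,-0.171],85],[[-0.13,-4.54,9.15],[0.778,0.08,-0.188],85],[[-0.13,-4.54,9.15],[0.778,0.08,-0.188],85]])

```text
clock: 7.28
tcp_pos: [0.4494, 0.3735, 0.2476]
tcp_rot: [0.921, 2.998, 0.014]
ft_force: [-0.7, -0.8, 0.7]
finger_gap: 0.0848
finger_force: 0.0
```

```bash
python3 st.py; python3 - <<'E'
from plan import *
c=camera("wrist");cv2.imwrite("pics/w1.png",c["pixels"][...,::-1]);P=pts(c);ok=c["z_map"]>0
near=np.hypot(P[...,0]-.453,P[...,1]-.376)<.06
for lo,hi in((.09,.108),(.036,.053)):
    q=P[ok&near&(P[...,2]>lo)&(P[...,2]<hi)]
    if len(q)>9: print(len(q),q[:,2].mean(),cv2.minAreaRect((q[:,:2]*1000).astype(np.float32)))
near=np.hypot(P[...,0]-.64,P[...,1]-.334)<.1
q=P[ok&near&(P[...,2]>.03)&(P[...,2]<.06)]
if len(q)>9: print("rd",len(q),cv2.minAreaRect((q[:,:2]*1000).astype(np.float32)))
rows([([.453,.376,.13],down(145.8),4),([.453,.376,.056],down(145.8),4)])
E
```

```text
7.275 [-0.568  0.27  -0.244  1.68   0.07   1.189  0.146] [0.4494 0.3735 0.2476] 0.5843397245210467
[[-0.827  0.562  0.008]
 [ 0.562  0.827  0.007]
 [-0.003  0.01  -1.   ]]
475 0.09865227020629665 ((451.85198974609375, 372.7841491699219), (21.233543395996094, 21.50345230102539), 55.654964447021484)
1204 0.04519033565490624 ((452.3020324707031, 373.30072021484375), (50.526615142822266, 49.839569091796875), 56.25939178466797)
rd 3164 ((639.321533203125, 331.646728515625), (118.22209167480469, 70.02197265625), 73.5499038696289)
[-0.01, 0.02, 0.75] [0.003, 0.001, 0.0]
[-0.02, 0.03, 1.5] [0.007, 0.002, 0.0]
[-0.02, 0.05, 2.25] [0.01, 0.003, 0.0]
[-0.03, 0.06, 2.99] [0.013, 0.004, 0.001]
[-0.03, 0.05, 3.46] [0.013, 0.004, 0.001]
[-0.03, 0.05, 3.92] [0.013, 0.004, 0.001]
[-0.03, 0.04, 4.38] [0.013, 0.004, 0.001]
[-0.03, 0.04, 4.84] [0.013, 0.004, 0.001]
```

View pics/w1.png

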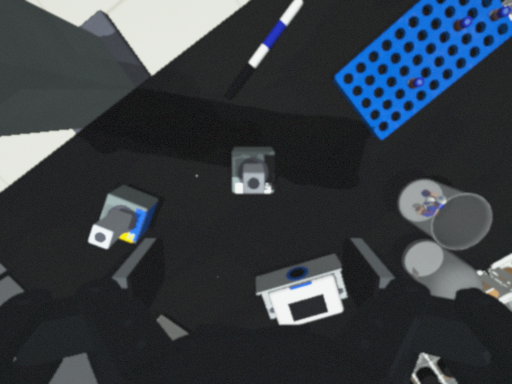

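The wrist view shows the reference block squarely under the hand at (252,170), the window at (297,272) and the look-alike well clear at (125,215). I descend and grip.

Request:
move_arm(targets=[[[0,0,0.75],[0.003,0.001,0],85],[[0,0,1.5],[0.007,0.002,0],85],[[-0.02,0.02,2.25],[0.01,0.003,0],85],[[-0.03,0.02,3.0],[0.013,0.004,0],85],[[-0.03,0.02,3.6],[0.013,0.004,0],85],[[-0.03,0.02,4.2],[0.013,0.004,0],85],[[-0.03,0.02,4.8],[0.013,0.004,0],85],[[-0.03,0.02,4.8],[0.013,0.004,0],85],[[-0.03,0.02,4.8],[0.013,0.004,0],10],[[-0.03,0.02,4.8],[0.013,0.004,0],10],[[-0.03,0.02,4.8],[0.013,0.004,0],10],[[-0.03,0.02,4.8],[0.013,0.004,0],10]], squeeze=50)

```text
clock: 8.82
tcp_pos: [0.4507, 0.376, 0.0581]
tcp_rot: [0.916, 3.004, -0.001]
ft_force: [-1.4, -1.0, 3.9]
finger_gap: 0.0214
finger_force: 50.9
```

Request:
move_arm(targets=[[[0,0,0],[0,0,0],10],[[0,0,0],[0,0,0],10],[[0,0,-0.1],[0,0,0],10],[[0,0,-0.3],[0,0,0],10],[[0,0,-0.3],[0,0,0],10]])

```text
clock: 9.45
tcp_pos: [0.4507, 0.3761, 0.0699]
tcp_rot: [0.916, 3.004, -0.0]
ft_force: [0.1, 0.5, -3.7]
finger_gap: 0.0216
finger_force: 50.1
```

```bash
python3 st.py; python3 - <<'E'
from plan import *
print(observe()["finger_gap"],observe()["finger_force"])
c=camera("side");P=pts(c);ok=c["z_map"]>0
near=np.hypot(P[...,0]-.453,P[...,1]-.375)<.06
q=P[ok&near&(P[...,2]>.03)&(P[...,2]<.062)]
print(len(q),np.percentile(q[:,2],[50,90]))
n=np.array([.960,-.281,0]);w=np.array([.607,.343,.068])
for d in(.045,.028): print(w-n*d)
rows([(w-n*.045,down(163.8),6),(w-n*.028,down(163.8),3),(w-n*.028-[0,0,.012],down(163.8),2)])
E
```

```text
9.45 [-0.592  0.462 -0.225  1.841  0.133  0.853  0.096] [0.4507 0.3761 0.0699] 0.5869776433255257
[[-0.83   0.558  0.   ]
 [ 0.558  0.83  -0.   ]
 [-0.001  0.    -1.   ]]
0.02158479247551596 50.07934927940369
477 [0.05446932 0.06027904]
[0.5638   0.355645 0.068   ]
[0.58012  0.350868 0.068   ]
[-0.44, 0.19, 0.01] [-0.0, 0.0, -0.052]
[-0.88, 0.39, 0.01] [-0.0, 0.0, -0.103]
[-1.32, 0.58, 0.02] [-0.0, 0.0, -0.155]
[-1.75, 0.77, 0.03] [-0.0, 0.0, -0.206]
[-2.19, 0.97, 0.03] [-0.0, 0.0, -0.258]
[-2.63, 1.16, 0.04] [-0.001, 0.0, -0.309]
[-2.77, 1.2, 0.04] [-0.001, 0.0, -0.309]
[-2.9, 1.25, 0.04] [-0.001, 0.0, -0.309]
[-3.04, 1.29, 0.04] [-0.001, 0.0, -0.309]
[-3.04, 1.29, 0.19] [-0.001, 0.0, -0.309]
[-3.04, 1.29, 0.34] [-0.001, 0.0, -0.309]
```

Request:
move_arm(targets=[[[-0.44,0.19,0],[0,0,-0.052],10],[[-0.88,0.39,0],[0,0,-0.103],10],[[-1.32,0.58,0],[0,0,-0.155],10],[[-1.75,0.77,0],[0,0,-0.206],10],[[-2.19,0.97,0.02],[0,0,-0.258],10],[[-2.6,1.15,0.04],[0,0,-0.309],10],[[-2.6,1.15,0.04],[0,0,-0.309],10]])

```text
clock: 10.38
tcp_pos: [0.5637, 0.3544, 0.0672]
tcp_rot: [0.448, 3.109, -0.003]
ft_force: [-0.8, 0.3, -3.7]
finger_gap: 0.0211
finger_force: 50.1
```

```bash
cat > look.py <<'E'
from plan import *
import sys
o=observe();n=np.array([.960,-.281,0])
im=[]
for nm in("side","wrist","top"):
    c=camera(nm);P=pts(c);ok=c["z_map"]>0;im.append(c["pixels"])
    b=P[ok&(np.hypot(*(P[...,:2]-o["tcp_pos"][:2]).transpose(2,0,1))<.05)&(P[...,2]>.044)&(P[...,2]<.065)&((P[...,:2]-[.607,.343])@n[:2]<.003)]
    r=P[ok&(np.hypot(P[...,0]-.64,P[...,1]-.334)<.1)&(P[...,2]>.03)&(P[...,2]<.043)&((P[...,:2]-[.607,.343])@n[:2]>-.008)]
    for k,q in(("blk",b),("rd",r)):
        if len(q)>9:
            x=(q[:,:2]-[.607,.343])@np.array([[.960,-.281],[.281,.960]]).T*1000
            print(nm,k,len(q),"plate frame pct x",np.percentile(x[:,0],[1,5,95,99]).round(1),"y",np.percentile(x[:,1],[1,99]).round(1),[np.round(v,1) for v in cv2.minAreaRect(x.astype(np.float32))])
a=cv2.resize(im[0][180:260,180:300],(600,400),interpolation=cv2.INTER_CUBIC)
if len(sys.argv)>1: cv2.imwrite(sys.argv[1],np.vstack([a])[...,::-1])
E
python3 st.py; python3 look.py pics/l1.png
```

```text
10.375 [-0.436  0.589 -0.267  1.639  0.184  0.94   0.515] [0.5637 0.3544 0.0672] 0.665859335008192
[[-0.959  0.283 -0.   ]
 [ 0.283  0.959 -0.002]
 [-0.    -0.002 -1.   ]]
side blk 321 plate frame pct x [-65.8 -65.2 -17.8 -16.4] y [-23.7  25.2] [array([-31.8,   0.6]), array([50.5, 69. ]), np.float64(89.0)]
side rd 806 plate frame pct x [ 2.   2.6 65.5 68.7] y [-45.1  55.7] [array([35.8, -0.8]), array([ 68.7, 120.9]), np.float64(0.2)]
wrist blk 3366 plate frame pct x [-68.6 -68.4 -51.2 -46.7] y [-26.3  22.3] [array([-57.3,  -1.8]), array([24. , 50.6]), np.float64(0.9)]
wrist rd 538 plate frame pct x [12.6 14.2 26.7 27.6] y [-23.4  19.9] [array([20.2, -1.8]), array([16.3, 43.6]), np.float64(0.4)]
top blk 142 plate frame pct x [-70.4 -70.1 -55.2 -52.7] y [-23.4  25.4] [array([-62. ,   1.4]), array([18., 50.]), np.float64(2.2)]
```

View pics/l1.png

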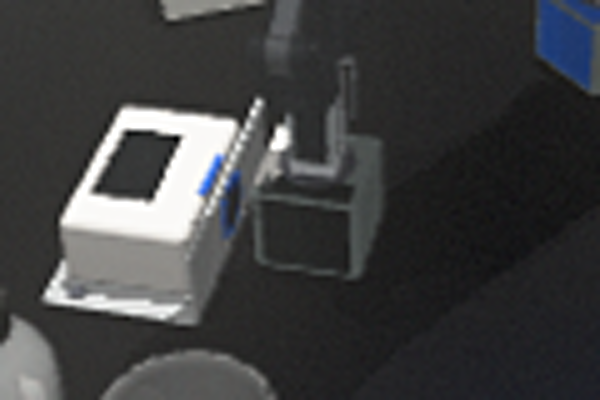

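The crop shows the block held upright, white tile facing the window, black tile toward the camera, and about 17 mm of gap. I advance 15 mm, set it down and hold for over a second.

Request:
move_arm(targets=[[[-0.13,0,0],[0,0,0],10],[[-0.26,0,0],[0,0,0],10],[[-0.38,0,0],[0,0,0],10],[[-0.38,0,0.1],[0,0,0],10],[[-0.38,0,0.2],[0,0,0],10],[[-0.38,0,0.23],[0,0,0],10],[[-0.38,0,0.23],[0,0,0],10],[[-0.38,0,0.23],[0,0,0],10]])

```text
clock: 11.52
tcp_pos: [0.577, 0.3517, 0.0586]
tcp_rot: [0.443, 3.11, -0.001]
ft_force: [0.2, -0.9, -2.0]
finger_gap: 0.0216
finger_force: 50.2
```

```bash
python3 st.py; sed -i 's/\[...,2\]>.044/[...,2]>.040/' look.py; python3 look.py
```

```text
11.525 [-0.425  0.613 -0.264  1.618  0.188  0.936  0.533] [0.577  0.3517 0.0586] 0.6757743389623676
[[-0.96   0.279 -0.   ]
 [ 0.279  0.96  -0.001]
 [-0.    -0.001 -1.   ]]
side blk 305 plate frame pct x [-52.1 -51.4  -2.9   2.7] y [-24.7  26.5] [array([-24.8,  -0.1]), array([55.5, 68.5]), np.float64(0.3)]
side rd 790 plate frame pct x [-4.2  2.6 65.7 68.9] y [-43.1  55.5] [array([31.3,  7.8]), array([ 77.4, 106.4]), np.float64(0.9)]
wrist blk 3550 plate frame pct x [-53.3 -53.  -36.2 -31.6] y [-25.4  23.1] [array([-41.7,  -0.9]), array([24. , 50.6]), np.float64(0.6)]
wrist rd 626 plate frame pct x [ 0.6  1.1 34.1 35.3] y [-55.3  53.6] [array([18.5, -0.8]), array([ 35.7, 111.5]), np.float64(0.5)]
top blk 147 plate frame pct x [-54.  -53.5 -37.7 -31. ] y [-23.  25.] [array([-46.4,  -0.5]), array([25.1, 51.1]), np.float64(15.7)]
```

Request:
move_arm(targets=[[[-0.03,0,0.03],[0,0,0],10],[[-0.03,0,0.04],[0,0,0],10],[[-0.03,0,0.04],[0,0,0],10],[[-0.03,0,0.04],[0,0,0],10],[[-0.03,0,0.04],[0,0,0],10],[[-0.03,0,0.04],[0,0,0],10],[[-0.03,0,0.04],[0,0,0],10],[[-0.03,0,0.04],[0,0,0],10],[[-0.03,0,0.04],[0,0,0],10],[[-0.03,0,0.04],[0,0,0],10],[[-0.03,0,0.04],[0,0,0],10],[[-0.03,0,0.04],[0,0,0],10]])

```text
clock: 13.18
tcp_pos: [0.5777, 0.3516, 0.0582]
tcp_rot: [-0.443, -3.109, 0.002]
ft_force: [-4.3, -2.2, 5.6]
finger_gap: 0.021
finger_force: 51.1
```

```bash
python3 st.py; python3 - <<'E'
from plan import *
o=observe();p=o["tcp_pos"];T=R.from_rotvec(o["tcp_rot"]);n=np.array([.960,-.281,0]);up=np.array([0,0,.010])
b=p-n*.03+up
D=down(73.8)
rows([(p+up,T,2),(b,T,3),(b,D,13)])
E
```

```text
13.175 [-0.425  0.615 -0.264  1.616  0.188  0.937  0.534] [0.5777 0.3516 0.0582] 0.6762667031684334
[[-0.96   0.279 -0.001]
 [ 0.279  0.96  -0.001]
 [ 0.001 -0.001 -1.   ]]
[0.0, -0.0, -0.12] [-0.0, 0.0, 0.0]
[0.0, -0.0, -0.25] [-0.0, 0.0, 0.0]
[0.25, 0.0, -0.25] [-0.0, 0.0, 0.0]
[0.5, 0.0, -0.25] [-0.0, 0.0, 0.0]
[0.75, 0.0, -0.25] [-0.0, 0.0, 0.0]
[0.75, 0.0, -0.25] [-0.0, 0.0, 0.121]
[0.75, 0.0, -0.25] [-0.0, 0.0, 0.242]
[0.75, 0.0, -0.25] [-0.0, 0.0, 0.362]
[0.75, 0.0, -0.25] [-0.0, 0.0, 0.483]
[0.75, 0.0, -0.25] [-0.0, 0.0, 0.604]
[0.75, 0.0, -0.25] [-0.001, 0.0, 0.725]
[0.75, 0.0, -0.25] [-0.001, 0.0, 0.846]
[0.75, 0.0, -0.25] [-0.001, 0.0, 0.966]
[0.75, 0.0, -0.25] [-0.001, 0.0, 1.087]
[0.75, 0.0, -0.25] [-0.001, 0.0, 1.208]
[0.75, 0.0, -0.25] [-0.001, 0.0, 1.329]
[0.75, 0.0, -0.25] [-0.001, 0.0, 1.45]
[0.75, 0.0, -0.25] [-0.001, 0.0, 1.571]
```

The white tile was held at the window, standing on the worktop, for about 1.5 s. Now I lift, back off and turn a quarter.

Request:
move_arm(targets=[[[0.08,0,-0.02],[0,0,0],10],[[0.15,0,-0.12],[0,0,0],10],[[0.3,0,-0.25],[0,0,0],10],[[0.5,0,-0.25],[0,0,0],10],[[0.75,0,-0.25],[0,0,0],10],[[0.75,0,-0.25],[0,0,0.15],10],[[0.75,0,-0.25],[0,0,0.3],10],[[0.75,0,-0.25],[0,0,0.45],10],[[0.75,0,-0.25],[0,0,0.6],10],[[0.75,0,-0.25],[0,0,0.75],10],[[0.75,0,-0.25],[0,0,0.785],10],[[0.75,0,-0.25],[0,0,0.785],10]])

```text
clock: 14.68
tcp_pos: [0.5489, 0.3599, 0.0669]
tcp_rot: [1.596, 2.706, -0.002]
ft_force: [0.5, -0.1, -3.4]
finger_gap: 0.0213
finger_force: 50.1
```

Request:
move_arm(targets=[[[0,0,0],[0,0,0.15],10],[[0,0,0],[0,0,0.3],10],[[0,0,0],[0,0,0.45],10],[[0,0,0],[0,0,0.6],10],[[0,0,0],[0,0,0.75],10],[[0,0,0],[0,0,0.785],10],[[0,0,0],[0,0,0.785],10]])

```text
clock: 15.55
tcp_pos: [0.5492, 0.3598, 0.067]
tcp_rot: [2.509, 1.889, -0.001]
ft_force: [0.6, 0.2, -2.9]
finger_gap: 0.0214
finger_force: 50.1
```

```bash
python3 st.py;sed -i 's/\[...,2\]>.040/[...,2]>.044/' look.py; python3 look.py pics/l2.png
```

```text
15.55 [-0.715  0.567  0.096  1.672 -0.065  0.907 -0.873] [0.5492 0.3598 0.067 ] 0.6565916871207895
[[ 0.276  0.961 -0.   ]
 [ 0.961 -0.276 -0.001]
 [-0.001 -0.    -1.   ]]
side blk 293 plate frame pct x [-84.6 -84.  -37.3 -35.2] y [-22.5  23.4] [array([-59.4,  -0.6]), array([50.6, 49.6]), np.float64(1.3)]
side rd 802 plate frame pct x [ 2.   2.6 65.6 68.9] y [-46.3  53.7] [array([35.6,  0.7]), array([ 68.6, 120.5]), np.float64(0.4)]
wrist blk 3346 plate frame pct x [-84.8 -82.9 -37.9 -36.1] y [-0.3 21.4] [array([-60.2,   9.9]), array([50.5, 23.8]), np.float64(0.6)]
wrist rd 15418 plate frame pct x [ 0.8  1.4 64.3 67.8] y [-42.   51.3] [array([34.8,  6.8]), array([ 69.4, 104.1]), np.float64(0.2)]
top rd 15 plate frame pct x [60.6 61.4 67.9 68.2] y [-44.2 -30. ] [array([ 65.5, -37.3]), array([15.8,  5.7]), np.float64(67.1)]
```

View pics/l2.png

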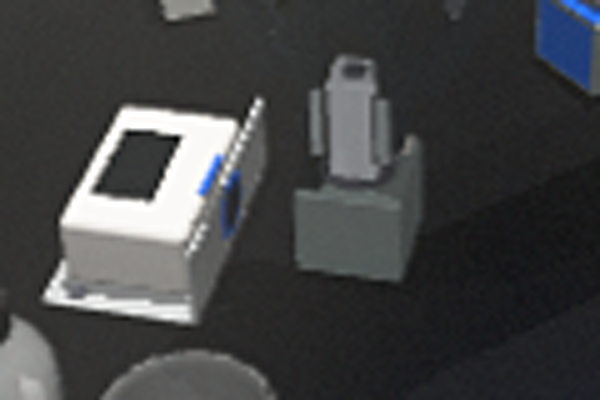

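The crop shows the turned block with its grey side to the camera and its black tile toward the window, upright, with about 36 mm of gap. I advance 33 mm, set it down, release and retreat.

Request:
move_arm(targets=[[[0,0.25,0],[0,0,0],10],[[0,0.5,0],[0,0,0],10],[[0,0.7,0],[0,0,0],10],[[0,0.83,0],[0,0,0],10],[[0,0.83,0.1],[0,0,0],10],[[0,0.83,0.2],[0,0,0],10],[[0,0.83,0.23],[0,0,0],10],[[0,0.83,0.23],[0,0,0],10],[[0,0.83,0.23],[0,0,0],10]])

```text
clock: 16.82
tcp_pos: [0.5807, 0.3508, 0.0583]
tcp_rot: [-2.512, -1.887, 0.002]
ft_force: [-2.2, -0.3, 2.6]
finger_gap: 0.0214
finger_force: 50.8
```

```bash
python3 st.py;sed -i 's/\[...,2\]>.044/[...,2]>.041/' look.py; python3 look.py
```

```text
16.825 [-0.675  0.611  0.098  1.618 -0.071  0.917 -0.834] [0.5807 0.3508 0.0583] 0.6784600371214179
[[ 0.278  0.961 -0.001]
 [ 0.961 -0.278 -0.001]
 [-0.001 -0.001 -1.   ]]
side blk 281 plate frame pct x [-51.7 -51.   -3.5   2.6] y [-25.2  25.2] [array([-24. ,   5.4]), array([70.8, 48.8]), np.float64(17.4)]
side rd 771 plate frame pct x [-3.3  2.6 65.7 68.8] y [-41.6  56.1] [array([31.2,  7.9]), array([104.4,  77.4]), np.float64(89.5)]
wrist blk 3614 plate frame pct x [-51.9 -50.   -4.1   2.5] y [-0.6 26.6] [array([-24.9,  16. ]), array([55.8, 47.8]), np.float64(0.0)]
wrist rd 14289 plate frame pct x [ 1.   2.4 65.  68.1] y [-32.3  50.5] [array([34.7,  8.8]), array([83.8, 88.8]), np.float64(77.7)]
```

Request:
move_arm(targets=[[[0,0,0],[0,0,0],40],[[0,0,0],[0,0,0],60],[[0,0,0],[0,0,0],60],[[0,0,0],[0,0,0],60],[[0,0,-0.5],[0,0,0],60],[[0,0,-1.2],[0,0,0],60],[[0,0,-2],[0,0,0],60],[[0,0,-3],[0,0,0],60],[[0,-0.5,-4],[0,0,0],60],[[0,-1.5,-4.5],[0,0,0],60],[[0,-1.5,-4.5],[0,0,0],60]])

```text
clock: 18.35
tcp_pos: [0.5218, 0.3707, 0.2421]
tcp_rot: [-2.506, -1.892, -0.008]
ft_force: [0.4, 0.5, 0.2]
finger_gap: 0.06
finger_force: 0.0
```

```bash
sed -i 's/np.hypot(\*(P\[...,:2\]-o\["tcp_pos"\]\[:2\])/np.hypot(*(P[...,:2]-[.582,.350])/' look.py; python3 look.py pics/l3.png; python3 -c "
from h import *
o=observe();print(o['clock'],o['tcp_pos'],o['finger_gap'])"
```

```text
side blk 314 plate frame pct x [-51.6 -50.6  -2.    2.9] y [-26.9  23.3] [array([-24.4,  -1.5]), array([66.8, 54.7]), np.float64(90.0)]
side rd 794 plate frame pct x [-2.9  2.6 65.9 68.9] y [-43.5  55.5] [array([31.7,  3.9]), array([ 75.6, 110.8]), np.float64(0.2)]
wrist blk 1212 plate frame pct x [-52.7 -51.5  -3.5   2.7] y [-26.7  29. ] [array([-25. ,   1.7]), array([77.4, 55.9]), np.float64(90.0)]
wrist rd 4509 plate frame pct x [ 0.8  1.5 64.5 67.9] y [-47.7  49.1] [array([31.1, -0.6]), array([ 76.1, 119.5]), np.float64(0.3)]
18.5 [0.52430784 0.36657676 0.23835142] 0.05999593562899106
```

View pics/l3.png

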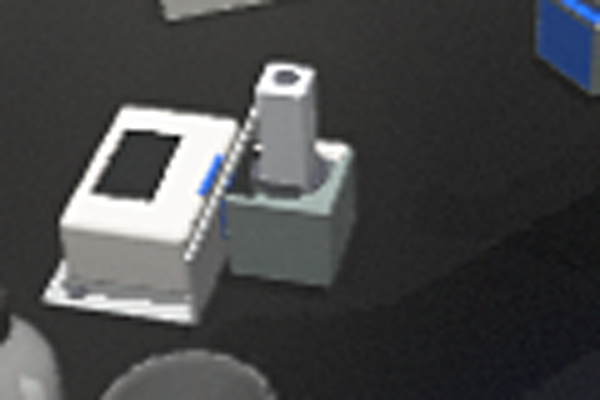

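The crop shows the block standing free and upright, with its black tile edge at the plate, centred and about 3 mm away. The look-alike is unmoved and the gripper is clear.

```bash
python3 -c "
from cell import *
print(hand_in())"
```

```text
the job is handed in; nothing more can be done
None
```

The job is handed in at about 18.5 s: the white tile was held at the window for about 1.5 s, and the block now stands released with its black tile centred on the window, about 3 mm from the plate; no verdict was returned.

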